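# Gear in, then hold the dead-man handle at run

### The arm

A 6-joint arm with a two-finger parallel gripper is mounted at the origin on a cart in front of the work surface, level with it; the furniture and walls round the work are solid. World frame = base frame: x ahead of the robot, y to its left, z up, the work surface at z = 0. Lengths are in m, angles in rad, forces in N, time in s.
With the tool pointing down it reaches from about 0.375 to 0.975 m from the base axis. Payload 3.8 kg.
Tool frame: the origin (TCP) lies midway between the tips of the shut fingers; the grasp point (between the pads) lies 19 mm behind it; z points along the fingers, y is the line along which they close (so a half turn about z gives the same grasp; the last joint's range is limited). The gripper opens to 85 mm and grips with 20 to 120 N. Pads are 22 mm wide; open, the fingers measure 114 mm over their backs; the gripper's body (76 mm by 85 mm) begins 54 mm behind the grasp point. The pads swing forward as they close: fully open they stand 13 mm farther back than shut.
Start: joints at [-1.251, 0.264, 1.604, -0, 1.274, -0.037], TCP at [0.236, -0.632, 0.231] pointing down, gripper open.
Joint ranges: [-2.63, 2.63], [-0.94, 2.18], [0.31, 2.57], [-1.31, 4.45], [0, 2.66], [-2.55, 2.55]. Speed limits (rad/s): [2.57, 2.57, 3.14, 3.14, 3.14, 3.14].

### API

Orientations are given as a rotation vector (axis times angle).
In Python, from workcell import read_state, vision, ticket gives the robot as it stands. The module is installed in compiled form; this text tells all that it offers.
- The arm moves only by the tool jog_arm, never from a script. Its arguments are lists of equal length, an entry for each row: "turn": the turn, a rotation vector about the tool's x, y, z in rad, a list of three; "delta_pos": the shift along the tool's x, y, z in m, a list of three; "gripper": the finger opening in m, from 0 to 0.0854. In form: {"turn": [[rx, ry, rz], ...], "delta_pos": [[dx, dy, dz], ...], "gripper": [gripper, ...]}. A call has 1 to 20 rows; each row shifts and turns the commanded pose from where the row before left it, along the tool's axes as they then stand; what a row does not reach is not made up. A row lasts 1/12 s, in which the tool goes at most 41.7 mm and 7.16 degrees, less where a joint would pass 70% of its speed; a pose out of reach is approached as far as the arm can. A call with a gripper value outside its range is refused whole. The fingers move at their own pace and stop on an object; "grip_force" is the grip in N (left out, the last holds). Time passes only in rows, so rows that do not move let the fingers close. It gives the time, the measured TCP pose, the force, the opening and the grip force at its end, in the units of the state.
- read_state(): the state, without advancing time (a new reading comes with each control period).
- vision.read_camera(name): name is "scene" or "top" or "wrist"; returns the picture (420x560x3 uint8, red, green, blue); there is no depth.
- vision.calibration(name): a dict with "vfov" (degrees; the focal length in pixels is half the picture's height over the tangent of half this angle, whatever the lens; pixels are square), "cx", "cy" (the principal point, pixels), "R" (3x3) and "t" (3): a world point X has camera coordinates R X + t; the wrist camera has in their place "mount" (4x4, takes a point from camera to tool coordinates, whose origin is the TCP and whose axes are the flange's). Camera axes: x right, y down, z forward; pixel columns grow to the right and rows downward; lengths in m; the calibration is good to about 2 mm. A picture is of the moment at which its call begins: read the wrist's pose just before it. calibration takes no time and is no camera call.
- ticket.finish_job(): hands the job in; it is judged then, once.
The state is a dict: "time": time; "q": joint angles; "joint_vel": joint speeds; "joint_torque": joint torques, N m; "tool_pos": TCP position; "tcp_rot": TCP orientation; "wrist_force": force on the tool from outside, world axes, zero at the start; "torque": the same for the moment, N m; "width": opening from 0.0 (shut) to 1.0 (fully open); "grip_force": force on a finger pad.
Only numpy, scipy, OpenCV 4.12 (cv2) and the standard library are available. Lean on these libraries where they do the work, as an engineer would, in place of code of your own. Each camera call takes 0.05 s, during which the arm holds its last target. There are 200 camera calls.

### The job

Set the small rib feeder running in the gear that its tall stud marks: throw the gear lever into the detent notch in front of the tall stud and let go of it, then press the spring-loaded dead-man handle of the switch box down to its middle (run) position, where the handle is level and its nose stands between the two teeth of the index post. Do not press the handle before the lever is in its notch, and never push it on towards the bottom, which trips the feeder. Finish while holding the handle at run, and leave the other things on the bench where they are.

Things in the scene. Friction and masses are not known exactly. Their poses are not given: they have to be found in the camera images.
- feeder: Fixed grey feed unit (gearbox, lying finned motor, two rubber rollers), 107 mm high, left of the middle. Origin on the bench under the lever's vertical pivot; the unit extends 150 mm to its own +x and 120 mm to its +y. A level steel quadrant plate (top 50 mm above the bench, radius 156 mm) reaches out on its -x, -y side, with three notches, one in front of each stud. z up.
- gear_lever (a joint): Gear lever on the vertical pivot; grows anticlockwise seen from above, 0 to 1.45 rad. At value q it points from the pivot at 3.19 + q rad in the feeder's x-y plane (0 is about -x). Starts out of gear at 0 to 0.18; notches at 0.55, 0.90, 1.25. A sprung ball draws it into a notch from within about 0.13 rad when let go; crossing takes about 4 N at the knob. Below 0.2 it stays where left.
- gear_knob (a point): Middle of the grip part of the upright black cylindrical knob at the lever's end: knob 22 mm across, from 72 to 112 mm above the bench, this point 92 mm above the bench and 105 mm from the pivot. The steel lever bar (14 mm wide) lies below it from 62 to 70 mm. The knob is fixed to the lever.
- gear_point (a point): Point on the lever's centre line 140 mm from the pivot, 50 mm above the bench (in the air, 28 mm beyond the lever's end). With the lever in a notch it coincides in plan with the foot of that notch's stud.
- tall_stud: The tall steel stud, 14 mm across and 26 mm high, on the quadrant plate 140 mm from the pivot, behind the notch to be used; it may stand at any of the three notches. Origin at the centre of its foot, 50 mm above the bench; its top is 76 mm above the bench.
- low_stud_a: One of the two low studs, 14 mm across and 6 mm high, at another notch. Origin at the centre of its foot, 50 mm above the bench.
- low_stud_b: The other low stud, like the first, at the remaining notch.
- switch_box: Fixed grey switch box, 76 mm (its x) by 150 mm (its y), 33 mm high, nearer and to the right of the feeder, by the bench's front edge, with the dead-man handle on top and an index post 84 mm high at its -y end. Origin on the bench under the box's middle. The handle's hinge lies along the box's x, at y = +62 mm and 62 mm up; the handle runs from there to the box's -y.
- deadman (a joint): Travel of the dead-man handle (hinge): 0 released with the free end raised by 0.16 rad, 0.16 level = run position, 0.32 bottom. A spring returns it: at the press pad it pushes up with about 3.5 N at 0, 8 N at 0.16 and 12.5 N at 0.32.
- press_pad (a point): Centre of the top face of the black rubber pad on the handle (38 mm by 50 mm), 85 mm from the hinge; about 83 mm above the bench when released and 70 mm when level. It moves with the handle.
- handle_nose (a point): End of the narrow nose at the free end of the handle, 142 mm from the hinge; about 85 mm above the bench when released, 62 mm when level.
- index_mid (a point): Fixed point midway between the two teeth of the index post, 62 mm above the bench, on the -x side of the path of the handle's nose. The gap between the teeth is 17 mm, the nose is 4 mm thick.
- finger_plane: Bystander: small brass finger plane, 22 x 46 x 24 mm, loose in front of the feeder. Origin under its middle.
- block_10: Bystander: pine corner block, 25 x 62 x 32 mm, loose in front of the feeder. Origin under its middle.
- spool_clamp: Bystander: wooden spool clamp standing upright, 38 mm across, 94 mm high, loose, well right of the switch box. Origin under its middle.
- mug: Bystander: mug, 82 mm across without the handle, 91 mm high, loose, far right. Origin under its middle.
- blue_file: Bystander: small file with blue handle, 133 mm long, 15 mm thick, loose near the front edge right of the switch box. Origin under its middle.
- spool_clamp_b: Bystander: a second wooden spool clamp standing upright, 38 mm across, 94 mm high, loose, left of the feeder near the front edge. Origin under its middle.

How it is judged:
By the outcome, as a careful person would: the job done as asked, in the order asked, and still so for the second after the job is handed in, while the arm keeps its last pose, push and grip.
It also fails if it takes over 45 s, if anything falls off the work surface, if the arm or the gripper's body presses on something with over 40 N, if the wrist force passes 120 N, or if a joint passes its speed limit or range.

## Working session

There is one attempt and no reset: what is moved stays moved. The work goes in short steps, Python scripts to look and compute and a tool call to move; the robot and the scene stay as the last step left them, time stands still between calls to the robot, and variables do not carry over. Pictures are saved under pics/ and viewed, at most 10 in all, crops included, and the job is handed in when it is done.

Besides the shell and the picture viewer there is one more tool, called after ">>>" as a command line: name --argument value ..., lists and objects as JSON in quotes. jog_arm: Moves the arm, as the interface text tells. Its arguments: {"type":"object","properties":{"turn":{"type":"array","items":{"type":"array","items":{"type":"number"}}},"delta_pos":{"type":"array","items":{"type":"array","items":{"type":"number"}}},"gripper":{"type":"array","items":{"type":"number"}},"grip_force":{"type":"number"}},"required":["turn","delta_pos","gripper"]}

```bash
mkdir -p pics
python3 - <<'E'
from workcell import read_state, vision
import cv2
for n in ("scene","top"):
    cv2.imwrite(f"pics/{n}0.png",vision.read_camera(n)[:,:,::-1])
    c=vision.calibration(n);print(n,c)
print(vision.calibration("wrist"))
s=read_state();print(s)
E
```

```text
scene {'vfov': 46.3295188748257, 'cx': 280.4314166700483, 'cy': 205.37142053472988, 'R': array([[ 0.60619807, -0.79501207, -0.0219023 ],
       [-0.32818386, -0.22496576, -0.91743434],
       [ 0.7244441 ,  0.5633349 , -0.39728394]]), 't': array([-0.45886929,  0.22307289,  1.20898695])}
top {'vfov': 45.35457279482173, 'cx': 285.4412188599945, 'cy': 203.36187914267362, 'R': array([[ 0.30071397, -0.95370711,  0.00372302],
       [-0.77801515, -0.24757048, -0.57740912],
       [ 0.55160089,  0.17073842, -0.81644648]]), 't': array([-0.30708132,  0.43678237,  1.58092611])}
{'vfov': 68.34530678153038, 'cx': 288.1882295266474, 'cy': 211.2955944655592, 'mount': array([[ 4.75059076e-04, -9.61982820e-01, -2.73109554e-01,
         6.88285544e-02],
       [ 9.99999532e-01,  6.87185954e-04, -6.81053537e-04,
        -8.58372236e-04],
       [ 8.42838852e-04, -2.73109103e-01,  9.61982696e-01,
        -1.43333891e-01],
       [ 0.00000000e+00,  0.00000000e+00,  0.00000000e+00,
         1.00000000e+00]])}
{'time': 0.1, 'q': array([-1.25091337e+00,  2.64694729e-01,  1.60523539e+00,  6.15868621e-08,
        1.27374224e+00, -3.68969015e-02]), 'joint_vel': array([ 0.00125806, -0.00137545, -0.00389407, -0.00079619,  0.00158645,
        0.00182024]), 'joint_torque': array([ 6.03991266e-04, -5.16707110e+01, -3.68589914e+01, -6.77760568e-05,
        6.30301874e-03,  1.64178380e-05]), 'tool_pos': array([ 0.23553814, -0.63185354,  0.23007626]), 'tcp_rot': array([-3.08971140e+00, -5.57095415e-01,  4.60293574e-04]), 'wrist_force': array([ 0.00576497, -0.18496663, -0.44561401]), 'torque': array([ 0.0196276 ,  0.02327511, -0.05304583]), 'grip_force': 0.0, 'width': 0.9955746193026654}
```

View pics/scene0.png

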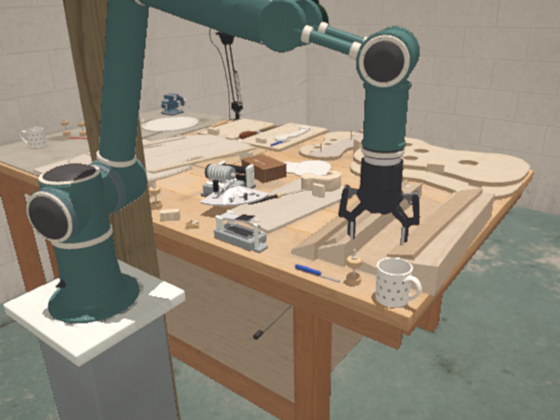

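View pics/top0.png

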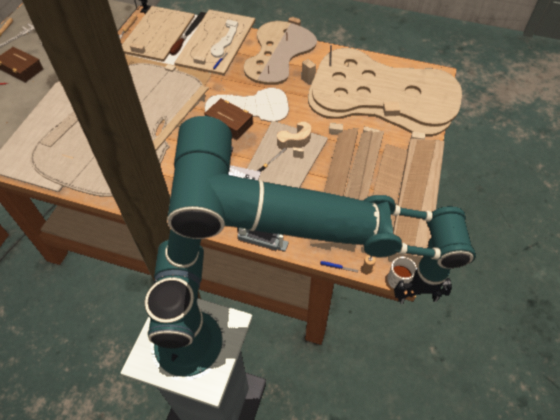

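The scene view shows the feeder near (230,185), the switch box at (240,232), the block and plane at (170,214) and (192,224), and spool_clamp_b at (154,195). In the top view the arm hides the feeder.

```bash
cat > h.py <<'E'
import numpy as np, cv2
from workcell import read_state, vision
from scipy.spatial.transform import Rotation as Ro
def cam(n,st=None):
    c=vision.calibration(n);f=210/np.tan(np.radians(c["vfov"])/2)
    if n=="wrist":
        T=np.eye(4);T[:3,:3]=Ro.from_rotvec(st["tcp_rot"]).as_matrix();T[:3,3]=st["tool_pos"]
        M=np.linalg.inv(T@c["mount"]);R,t=M[:3,:3],M[:3,3]
    else: R,t=c["R"],c["t"]
    return f,c["cx"],c["cy"],R,t
def ray(C,u,v):
    f,cx,cy,R,t=C;d=R.T@np.array([(u-cx)/f,(v-cy)/f,1]);return -R.T@t,d/np.linalg.norm(d)
def onz(C,u,v,z):
    o,d=ray(C,u,v);return o+d*(z-o[2])/d[2]
def proj(C,X):
    f,cx,cy,R,t=C;p=R@np.array(X)+t;return np.array([cx+f*p[0]/p[2],cy+f*p[1]/p[2]])
E
python3 - <<'E'
from h import *
C=cam("scene")
for u,v,z in [(216,240,0),(266,248,0),(216,232,.033),(265,240,.033),(270,195,.05),(203,203,.05),(210,165,.1),(250,180,.1),(170,218,0),(192,227,0),(154,208,0)]: print(u,v,onz(C,u,v,z).round(3))
i=cv2.imread("pics/scene0.png")[150:260,140:290];cv2.imwrite("pics/c0.png",cv2.resize(i,None,fx=5.3,fy=5.3,interpolation=cv2.INTER_CUBIC))
E
```

```text
216 240 [ 0.389 -0.038  0.   ]
266 248 [ 0.436 -0.192  0.   ]
216 232 [ 0.382 -0.048  0.033]
265 240 [ 0.425 -0.199  0.033]
270 195 [ 0.665 -0.027  0.05 ]
203 203 [0.487 0.111 0.05 ]
210 165 [0.674 0.26  0.1  ]
250 180 [0.637 0.034 0.1  ]
170 218 [0.416 0.199 0.   ]
192 227 [0.41  0.088 0.   ]
154 208 [0.44 0.31 0.  ]
```

View pics/c0.png

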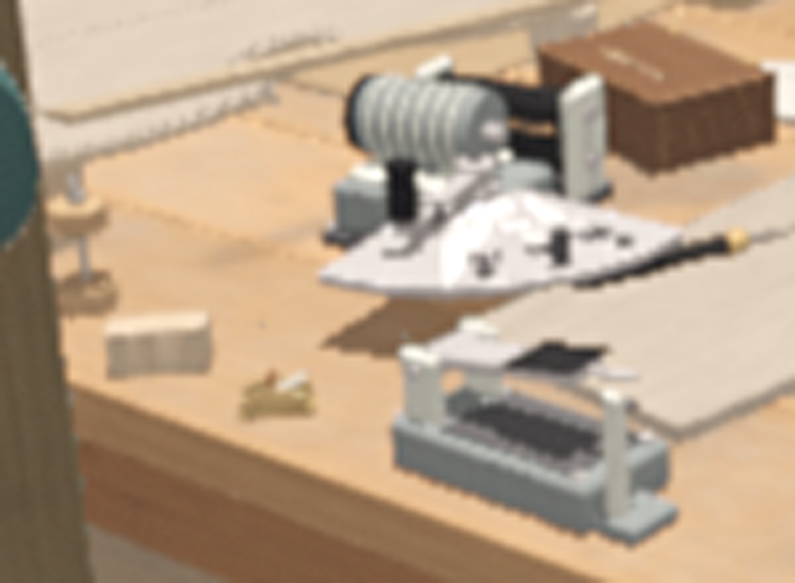

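The crop shows the knob at about scene px (216,186). The tall stud is at about (246,196), between two low ones, so it looks like the middle notch. I'll move the wrist camera over the spot.

>>> jog_arm --turn '[[0, 0, 0], [0, 0, 0], [0, 0, 0], [0, 0, 0], [0, 0, 0], [0, 0, 0], [0, 0, 0], [0, 0, 0], [0, 0, 0], [0, 0, 0], [0, 0, 0], [0, 0, 0], [0, 0, 0], [0, 0, 0], [0, 0, 0], [0, 0, 0], [0, 0, 0], [0, 0, 0], [0, 0, 0], [0, 0, 0]]' --delta_pos '[[0.022, -0.0243, -0.005], [0.022, -0.0243, -0.005], [0.022, -0.0243, -0.005], [0.022, -0.0243, -0.005], [0.022, -0.0243, -0.005], [0.022, -0.0243, -0.005], [0.022, -0.0243, -0.005], [0.022, -0.0243, -0.005], [0.022, -0.0243, -0.005], [0.022, -0.0243, -0.005], [0.022, -0.0243, -0.005], [0.022, -0.0243, -0.005], [0.022, -0.0243, -0.005], [0.022, -0.0243, -0.005], [0.022, -0.0243, -0.005], [0.022, -0.0243, -0.005], [0.022, -0.0243, -0.005], [0.022, -0.0243, -0.005], [0.022, -0.0243, -0.005], [0, 0, 0]]' --gripper '[0.085, 0.085, 0.085, 0.085, 0.085, 0.085, 0.085, 0.085, 0.085, 0.085, 0.085, 0.085, 0.085, 0.085, 0.085, 0.085, 0.085, 0.085, 0.085, 0.085]'

```text
time: 1.77
tool_pos: [0.4678, -0.0492, 0.327]
tcp_rot: [-3.088, -0.565, -0.004]
wrist_force: [0.3, 0.0, 0.3]
width: 0.998
grip_force: 0.0
```

Run:
```python
from h import *
import pickle
s=read_state();i=vision.read_camera("wrist")[:,:,::-1]
print(s["time"],s["tool_pos"],s["tcp_rot"],s["q"])
pickle.dump((s,i),open("w1.pkl","wb"))
cv2.imwrite("pics/w1.png",cv2.resize(i,(800,600),interpolation=cv2.INTER_CUBIC))
```

```text
1.7667 [ 0.4678077 -0.0491872  0.3270159] [-3.08795272 -0.56494863 -0.00399876] [-0.16001248 -0.17924715  1.89091323  0.00312979  1.42832327  1.04843935]
```

View pics/w1.png

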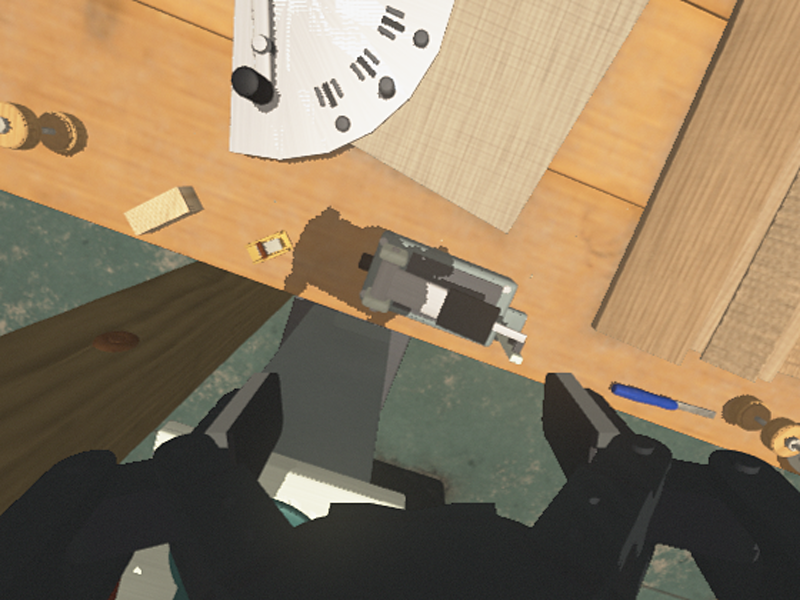

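The wrist view (800x600) shows low studs at (343,124) and (421,38), with the tall stud in the middle at (387,87). The knob top is at about (247,81), the handle pad at about (470,316) and the nose end at about (522,338).

Run:
```python
from h import *
import pickle
from scipy.optimize import least_squares
s,i=pickle.load(open("w1.pkl","rb"));C=cam("wrist",s)
print("cam",(-C[3].T@C[4]).round(3),"nadir",proj(C,[*(-C[3].T@C[4])[:2],0])/.7)
g=cv2.cvtColor(i,cv2.COLOR_BGR2GRAY)
def blob(x0,y0,x1,y1,th,lo=0):
    m=((g<th)&(g>=lo)).astype(np.uint8);w=np.zeros_like(m);w[y0:y1,x0:x1]=m[y0:y1,x0:x1]
    n,l,st,ce=cv2.connectedComponentsWithStats(w);k=1+st[1:,4].argmax();return ce[k],st[k],cv2.minAreaRect(np.argwhere(l==k)[:,::-1].astype(np.float32))
P=[]
for nm,b,z in [("a",(232,78,249,95),.056),("tall",(262,50,280,71),.063),("b",(287,18,303,35),.056)]:
    c,st,r=blob(*b,140);print(nm,c,st,onz(C,*c,z).round(4));P.append(onz(C,*c,z))
A=3.19+np.array([.55,.9,1.25])
def res(p): return np.concatenate([p[0]+.14*np.cos(A+p[2])-[q[0] for q in P],p[1]+.14*np.sin(A+p[2])-[q[1] for q in P]])
f=least_squares(res,[.6,.1,0]);print("feeder",f.x.round(4),"res mm",(f.fun*1000).round(1))
c,st,r=blob(155,40,198,80,70);print("knob",c,st,r,onz(C,*c,.092).round(4))
k=onz(C,*c,.092)[:2]-f.x[:2];print("r",np.hypot(*k),"q",(np.arctan2(k[1],k[0])-f.x[2]-3.19+np.pi)%(2*np.pi)-np.pi)
sk=onz(cam("scene"),215.8,185.8,.092);print("scene knob",sk.round(3))
c,st,r=blob(303,195,356,245,60);print("pad",c,st,r,cv2.boxPoints(r)/.7,onz(C,*c,.083).round(4))
for p in cv2.boxPoints(r): print(onz(C,*p,.083).round(4))
for n,p,z in [("nose",(522,338),.085),("boxTR",(516,281),.033),("boxTL",(387,234),.033),("boxBL",(363,306),.033)]: print(n,onz(C,p[0]*.7,p[1]*.7,z).round(4))
cv2.imwrite("pics/w1c.png",np.vstack([cv2.resize(i[0:115,150:330],None,fx=3.3,fy=3.3)[:,:590],cv2.resize(i[155:260,245:380],None,fx=4.37,fy=2*1)[:,:590]]) if 0 else np.hstack([cv2.resize(i[20:120,150:250],(400,400)),cv2.resize(i[160:260,280:380],(400,400))]))
```

```text
cam [ 0.532 -0.024  0.471] nadir [412.95067812 177.80032358]
a [239.40909091  86.26136364] [235  81  10  11  88] [0.5526 0.05   0.056 ]
tall [270.14765101  61.2147651 ] [265  54  12  15 149] [0.5921 0.0229 0.063 ]
b [294.33333333  26.72222222] [289  21  11  13 108] [0.6387 0.0096 0.056 ]
feeder [0.6516 0.1491 0.1831] res mm [-0.4 -0.   0.4  0.5 -0.6  0.1]
knob [176.28193833  59.80176211] [162  46  30  27 454] ((176.38461303710938, 59.92307662963867), (32.172611236572266, 19.414506912231445), 33.6900634765625) [0.5519 0.1183 0.092 ]
r 0.1042805759695431 q 0.06847852387925801
scene knob [0.547 0.107 0.092]
pad [309.73333333 218.        ] [306 205   9  24  30] ((309.77789306640625, 216.12881469726562), (5.6297173500061035, 23.194435119628906), 7.765166282653809) [[436.31705 324.62766]
 [440.79398 291.7966 ]
 [448.76266 292.88324]
 [444.28574 325.71432]] [ 0.431  -0.0916  0.083 ]
[ 0.4171 -0.091   0.083 ]
[ 0.4477 -0.0833  0.083 ]
[ 0.4493 -0.0904  0.083 ]
[ 0.4187 -0.0983  0.083 ]
nose [ 0.4338 -0.1697  0.085 ]
boxTR [ 0.4744 -0.158   0.033 ]
boxTL [ 0.4726 -0.0194  0.033 ]
boxBL [ 0.3943 -0.0215  0.033 ]
```

View pics/w1c.png

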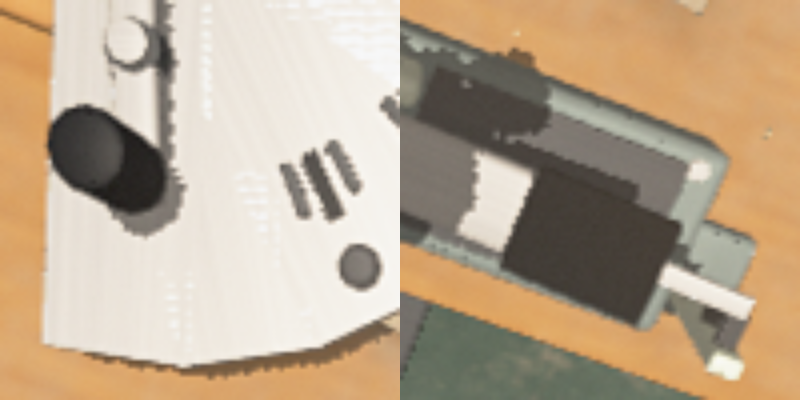

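>>> jog_arm --turn '[[0, 0, 0], [0, 0, 0], [0, 0, 0], [0, 0, 0], [0, 0, 0], [0, 0, 0], [0, 0, 0], [0, 0, 0], [0, 0, 0.06], [0, 0, 0], [0, 0, 0]]' --delta_pos '[[0.01715, -0.01588, 0.0209], [0.01715, -0.01588, 0.0209], [0.01715, -0.01588, 0.0209], [0.01715, -0.01588, 0.0209], [0.01715, -0.01588, 0.0209], [0.01715, -0.01588, 0.0209], [0.01715, -0.01588, 0.0209], [0.01715, -0.01588, 0.0209], [0, 0, 0], [0, 0, 0], [0, 0, 0]]' --gripper '[0.033, 0.033, 0.033, 0.033, 0.033, 0.033, 0.033, 0.033, 0.033, 0.033, 0.033]'

```text
time: 2.73
tool_pos: [0.5499, 0.1121, 0.1584]
tcp_rot: [3.106, 0.466, -0.003]
wrist_force: [1.1, 0.1, -0.2]
width: 0.383
grip_force: 0.0
```

Run:
```python
from h import *
import pickle
s=read_state()
R=Ro.from_rotvec(s["tcp_rot"]).as_matrix()
print(s["time"],s["tool_pos"],s["width"],R.round(3))
K=np.array([.5513,.1181,.080]);print("delta tool to knob",(R.T@(K-s["tool_pos"])).round(4))
i=vision.read_camera("wrist")[:,:,::-1]
cv2.imwrite("pics/w2.png",i)
s0,_=pickle.load(open("w1.pkl","rb"));C=cam("wrist",s0)
# pad & handle: corners on planes (released tilt .16: z= .083 +/- along handle)
X=[onz(C,u,v,z) for u,v,z in [(313.75,201.25,.079),(350.5,215.5,.087),(342,241.25,.087),(305.5,227,.079)]]
X=np.array(X);print(X.round(4));print("sides",[np.linalg.norm(X[k]-X[k-1]).round(4) for k in range(4)],"centre",X.mean(0).round(4))
print("nose",onz(C,367.5,235,.085).round(4))
d=(X[1]+X[2]-X[0]-X[3])[:2];print("handle dir deg",np.degrees(np.arctan2(d[1],d[0])))
```

```text
2.7333 [0.54994318 0.11205063 0.1583587 ] 0.38300677622903395 [[ 0.956  0.293 -0.002]
 [ 0.293 -0.956 -0.001]
 [-0.002  0.    -1.   ]]
delta tool to knob [ 0.0032 -0.0054  0.0784]
[[ 0.4529 -0.0888  0.079 ]
 [ 0.4538 -0.1389  0.087 ]
 [ 0.4173 -0.1428  0.087 ]
 [ 0.4162 -0.0917  0.079 ]]
sides [np.float64(0.0368), np.float64(0.0508), np.float64(0.0367), np.float64(0.0517)] centre [ 0.435  -0.1156  0.083 ]
nose [ 0.4368 -0.1714  0.085 ]
handle dir deg -88.90249352623704
```

View pics/w2.png

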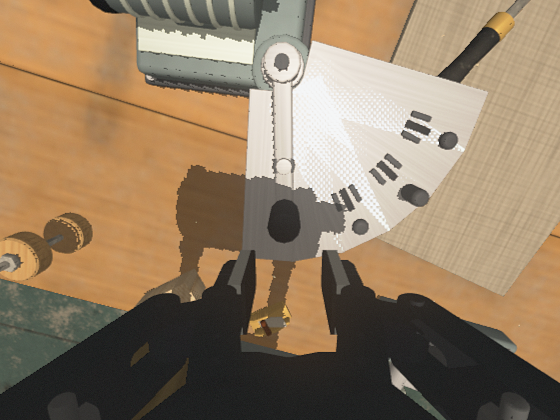

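The wrist view has the knob centred at (284,221) between the fingers (midline about u=290), with the tall stud at (413,195) in the middle notch.

Run:
```python
from h import *
s=read_state();C=cam("wrist",s);i=cv2.imread("pics/w2.png");g=i.max(2)
m=np.zeros(g.shape,np.uint8);m[195:248,262:310]=g[195:248,262:310]<45
n,l,st,ce=cv2.connectedComponentsWithStats(m);k=1+st[1:,4].argmax();print(st[k],ce[k])
K=onz(C,*ce[k],.092);K[2]=.08
R=Ro.from_rotvec(s["tcp_rot"]).as_matrix();print(K,"delta",(R.T@(K-s["tool_pos"])).round(4))
```

```text
[268 215  17  26 112] [274.08928571 231.10714286]
[0.54153219 0.12088448 0.08      ] delta [-0.0058 -0.0111  0.0792]
```

Run:
```python
from h import *
s=read_state();C=cam("wrist",s);R=Ro.from_rotvec(s["tcp_rot"]).as_matrix()
K=onz(C,284.5,221,.092);print(K,"delta",(R.T@(K-s["tool_pos"])).round(4), np.hypot(*(K-[.6516,.1491,0])[:2]))
for z in (.072,.112):print(proj(C,[.5513,.1181,z]))
```

```text
[0.55104514 0.11593025 0.092     ] delta [ 0.0018 -0.0036  0.0672] 0.10588442278707129
[282.22234874 212.08791413]
[281.0603609 229.0361195]
```

>>> jog_arm --turn '[[0, 0, 0], [0, 0, 0], [0, 0, 0], [0, 0, 0], [0, 0, 0], [0, 0, 0], [0, 0, 0]]' --delta_pos '[[0.002, -0.0045, 0], [0, 0, 0.016], [0, 0, 0.016], [0, 0, 0.016], [0, 0, 0.016], [0, 0, 0.014], [0, 0, 0]]' --gripper '[0.033, 0.033, 0.033, 0.033, 0.033, 0.033, 0.033]'

```text
time: 3.37
tool_pos: [0.549, 0.1171, 0.079]
tcp_rot: [3.107, 0.464, -0.006]
wrist_force: [-0.3, -0.7, 0.1]
width: 0.385
grip_force: 0.0
```

>>> jog_arm --turn '[[0, 0, -0.0435], [0, 0, -0.0435], [0, 0, -0.0435], [0, 0, -0.0435], [0, 0, -0.0435], [0, 0, -0.0435], [0, 0, -0.0435], [0, 0, -0.0435], [0, 0, -0.0435], [0, 0, -0.0435], [0, 0, 0]]' --delta_pos '[[0.0001, 0.00461, 0], [0.0001, 0.00461, 0], [0.0001, 0.00461, 0], [0.0001, 0.00461, 0], [0.0001, 0.00461, 0], [0.0001, 0.00461, 0], [0.0001, 0.00461, 0], [0.0001, 0.00461, 0], [0.0001, 0.00461, 0], [0.0001, 0.00461, 0], [0, 0, 0]]' --gripper '[0.033, 0.033, 0.033, 0.033, 0.033, 0.033, 0.033, 0.033, 0.033, 0.033, 0.033]'

```text
time: 4.28
tool_pos: [0.5747, 0.0778, 0.0829]
tcp_rot: [2.933, 1.125, 0.004]
wrist_force: [1.3, -0.3, 0.4]
width: 0.387
grip_force: 0.0
```

```bash
cat > st.py <<'E'
from h import *
s=read_state();R=Ro.from_rotvec(s["tcp_rot"]).as_matrix()
d=s["tool_pos"][:2]-[.6516,.1491];a=np.arctan2(d[1],d[0])%(2*np.pi)
print(s["time"],"q tool",a-.183-3.19,"r",np.hypot(*d),"xang",np.degrees(np.arctan2(R[1,0],R[0,0])),"radial in",np.degrees(a)-180,s["tool_pos"].round(4),s["wrist_force"].round(1))
E
python3 st.py
```

```text
4.2833 q tool 0.5165214207736137 r 0.10489499178449374 xang 41.97029283005214 radial in 42.853161736055654 [0.5747 0.0778 0.0829] [ 1.3 -0.3  0.4]
```

>>> jog_arm --turn '[[0, 0, -0.043], [0, 0, -0.043], [0, 0, -0.043], [0, 0, -0.043], [0, 0, -0.043], [0, 0, -0.043], [0, 0, -0.043], [0, 0, -0.043], [0, 0, -0.043], [0, 0, -0.043], [0, 0, 0]]' --delta_pos '[[0.0001, 0.00451, 0.0004], [0.0001, 0.00451, 0.0004], [0.0001, 0.00451, 0.0004], [0.0001, 0.00451, 0.0004], [0.0001, 0.00451, 0.0004], [0.0001, 0.00451, 0.0004], [0.0001, 0.00451, 0.0004], [0.0001, 0.00451, 0.0004], [0.0001, 0.00451, 0.0004], [0.0001, 0.00451, 0.0004], [0, 0, 0]]' --gripper '[0.033, 0.033, 0.033, 0.033, 0.033, 0.033, 0.033, 0.033, 0.033, 0.033, 0.033]'

```text
time: 5.2
tool_pos: [0.6111, 0.0515, 0.0785]
tcp_rot: [2.625, 1.723, 0.003]
wrist_force: [0.0, 0.0, 0.0]
width: 0.388
grip_force: 0.0
```

```bash
python3 st.py; python3 -c "
from h import *
cv2.imwrite('pics/w3.png',vision.read_camera('wrist')[:,:,::-1])"
```

```text
5.2 q tool 0.9460761706169447 r 0.1056197478018814 xang 66.54281772483434 radial in 67.46483597187637 [0.6111 0.0515 0.0785] [0. 0. 0.]
```

View pics/w3.png

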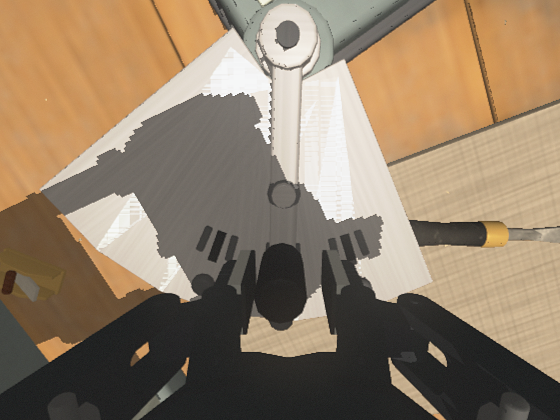

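The wrist view shows the lever bar pointing straight down to the knob at (283,280), with the low studs on either side, so it is in the middle notch. I'll raise the tool and check.

>>> jog_arm --turn '[[0, 0, 0], [0, 0, 0], [0, 0, 0], [0, 0, 0], [0, 0, 0], [0, 0, 0], [0, 0, 0]]' --delta_pos '[[0, 0, -0.02], [0, 0, -0.03], [0, 0, -0.03], [-0.02, 0, -0.03], [-0.03, 0, -0.02], [-0.03, 0, 0], [0, 0, 0]]' --gripper '[0.033, 0.033, 0.033, 0.033, 0.0, 0.0, 0.0]'

```text
time: 5.83
tool_pos: [0.5778, -0.0253, 0.2103]
tcp_rot: [2.626, 1.716, 0.003]
wrist_force: [-0.2, 0.2, -0.0]
width: 0.005
grip_force: 0.0
```

```bash
python3 st.py; python3 -c "
from h import *
import pickle
s=read_state();i=vision.read_camera('wrist')[:,:,::-1];pickle.dump((s,i),open('w4.pkl','wb'))
C=cam('wrist',s)
for q in (.55,.9,1.25):
  a=3.373+q
  print(q,proj(C,[.6516+.105*np.cos(a),.1491+.105*np.sin(a),.112]).round(0),proj(C,[.6516+.14*np.cos(a),.1491+.14*np.sin(a),.056]).round(0))
cv2.imwrite('pics/w4.png',i)"
```

```text
5.8333 q tool 0.9387589309933628 r 0.18935498410769214 xang 66.31850799917353 radial in 67.04558902375925 [ 0.5778 -0.0253  0.2103] [-0.2  0.2 -0. ]
0.55 [233.  92.] [231. 135.]
0.9 [282. 103.] [282. 146.]
1.25 [331.  95.] [333. 138.]
```

View pics/w4.png

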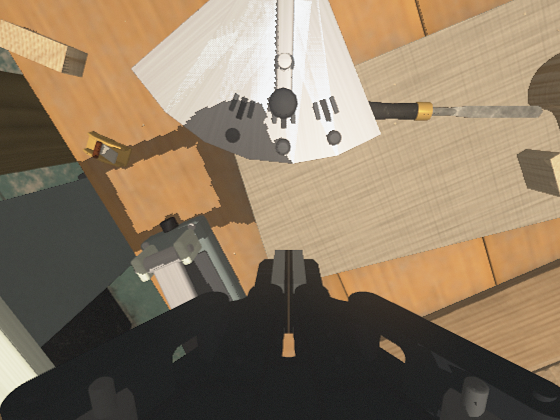

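The knob appears at (283,102), matching the prediction of (282,103) for q=0.90 in front of the tall stud. The gear is in, so I'll move over the press pad.

>>> jog_arm --turn '[[0, 0, 0], [0, 0, 0], [0, 0, 0], [0, 0, 0], [0, 0, 0], [0, 0, 0], [0, 0, 0.116], [0, 0, 0.116], [0, 0, 0.116], [0, 0, 0.116], [0, 0, 0.116], [0, 0, 0.116], [0, 0, 0.116], [0, 0, 0.116], [0, 0, 0.116], [0, 0, 0.116], [0, 0, 0]]' --delta_pos '[[-0.0234, -0.0158, 0], [-0.0234, -0.0158, 0], [-0.0234, -0.0158, 0], [-0.0234, -0.0158, 0], [-0.0234, -0.0158, 0], [-0.0234, -0.0158, 0], [0, 0, 0.008], [0, 0, 0.008], [0, 0, 0.008], [0, 0, 0.008], [0, 0, 0.008], [0, 0, 0.008], [0, 0, 0.008], [0, 0, 0.008], [0, 0, 0.008], [0, 0, 0.008], [0, 0, 0]]' --gripper '[0, 0, 0, 0, 0, 0, 0, 0, 0, 0, 0, 0, 0, 0, 0, 0, 0]'

```text
time: 7.3
tool_pos: [0.4338, -0.1114, 0.1251]
tcp_rot: [-3.14, 0.003, 0.005]
wrist_force: [-0.2, -0.3, 0.1]
width: 0.001
grip_force: 0.0
```

```bash
python3 -c "
from h import *
s=read_state();i=vision.read_camera('wrist')[:,:,::-1]
C=cam('wrist',s);R=Ro.from_rotvec(s['tcp_rot']).as_matrix();print(s['tool_pos'],R.round(3),s['wrist_force'])
print('tool delta to pad',R.T@(np.array([.4345,-.1156,.083])-s['tool_pos']))
print(proj(C,[.4345,-.1156,.083]),proj(C,[.4368,-.1714,.085]))
cv2.imwrite('pics/w5.png',i)"
```

```text
[ 0.43379768 -0.11135471  0.12505736] [[ 1.    -0.002 -0.004]
 [-0.002 -1.     0.001]
 [-0.004 -0.001 -1.   ]] [-0.18615435 -0.31844077  0.09386881]
tool delta to pad [0.00085721 0.00430519 0.0420484 ]
[296.19741254 233.98815999] [385.205543   231.60106889]
```

View pics/w5.png

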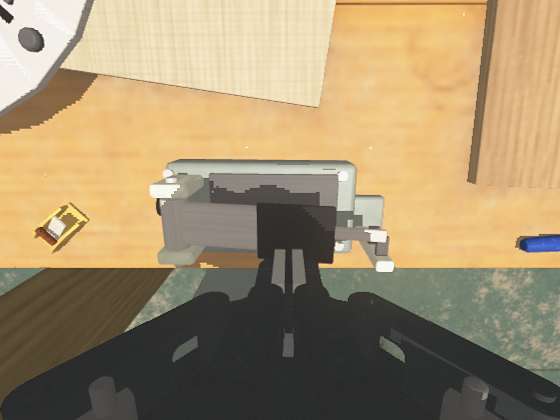

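The pad spans u 257–337 and v 204–262, with its centre at (297,233) matching the prediction of (296,234). I'll lower to just above it.

>>> jog_arm --turn '[[0, 0, 0], [0, 0, 0], [0, 0, 0], [0, 0, 0], [0, 0, 0], [0, 0, 0], [0, 0, 0], [0, 0, 0]]' --delta_pos '[[0.001, 0.0045, 0.008], [0, 0, 0.01], [0, 0, 0.01], [0, 0, 0.007], [0, 0, 0.004], [0, 0, 0.004], [0, 0, 0], [0, 0, 0]]' --gripper '[0, 0, 0, 0, 0, 0, 0, 0]'

```text
time: 8.02
tool_pos: [0.4358, -0.1169, 0.084]
tcp_rot: [-3.141, -0.003, 0.002]
wrist_force: [-2.3, 0.0, 2.2]
width: -0.0
grip_force: 1.3
```

>>> jog_arm --turn '[[0, 0, 0], [0, 0, 0], [0, 0, 0], [0, 0, 0], [0, 0, 0], [0, 0, 0], [0, 0, 0]]' --delta_pos '[[0, 0, 0.002], [0, 0, 0.002], [0, 0, 0.002], [0, 0, 0.002], [0, 0, 0.002], [0, 0, 0], [0, 0, 0]]' --gripper '[0, 0, 0, 0, 0, 0, 0]'

```text
time: 8.6
tool_pos: [0.4369, -0.1179, 0.0747]
tcp_rot: [3.14, 0.004, 0.002]
wrist_force: [-3.9, -3.9, 5.7]
width: 0.003
grip_force: 2.8
```

>>> jog_arm --turn '[[0, 0, 0], [0, 0, 0], [0, 0, 0], [0, 0, 0], [0, 0, 0], [0, 0, 0]]' --delta_pos '[[0, 0, 0.0015], [0, 0, 0.0015], [0, 0, 0.0015], [0, 0, 0], [0, 0, 0], [0, 0, 0]]' --gripper '[0, 0, 0, 0, 0, 0]'

```text
time: 9.1
tool_pos: [0.437, -0.1183, 0.0705]
tcp_rot: [3.139, 0.004, 0.002]
wrist_force: [-3.1, -4.6, 7.3]
width: 0.004
grip_force: 3.6
```

```bash
python3 -c "
from h import *
s=read_state();i=vision.read_camera('wrist')[:,:,::-1];j=vision.read_camera('scene')[:,:,::-1]
C=cam('wrist',s);S=cam('scene');print(s['tool_pos'],s['wrist_force'])
for n,X in [('nose .055',[.436,-.1737,.055]),('nose .062',[.436,-.1737,.062]),('nose .069',[.436,-.1737,.069])]: print(n,proj(C,X)-[330,150],proj(S,X))
a=cv2.resize(i[150:250,330:430],(400,400),interpolation=cv2.INTER_CUBIC);b=cv2.resize(j[205:260,215:270],(400,400),interpolation=cv2.INTER_CUBIC)
cv2.imwrite('pics/w6.png',np.hstack([a,b]))"
```

```text
[ 0.4370127  -0.11828056  0.07052714] [-3.06009188 -4.64362972  7.32315533]
nose .055 [ 59.18363283 103.8159601 ] [260.28516823 229.33344685]
nose .062 [ 63.32467255 109.11167174] [260.19155897 227.13337209]
nose .069 [ 67.81770061 114.85751881] [260.0975777  224.92455418]
```

View pics/w6.png

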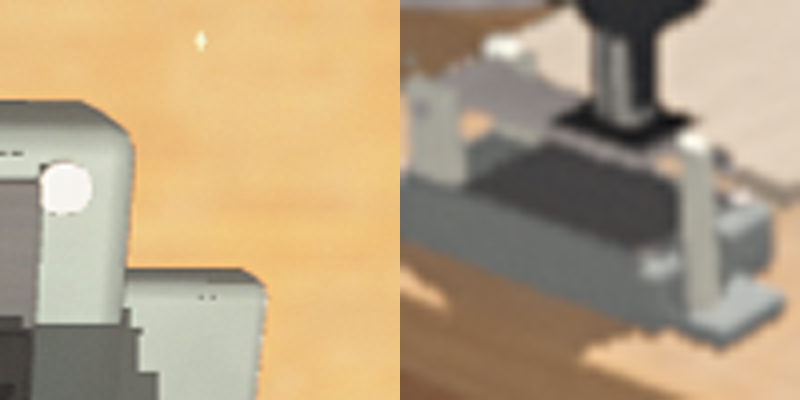

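The scene crop shows the handle level. The nose is by the post at about (258,226), close to the level prediction of (260,227). The height of 70.5 mm and 7.3 N also agree with run. I'll nudge down 0.5 mm and let it settle.

>>> jog_arm --turn '[[0, 0, 0], [0, 0, 0], [0, 0, 0], [0, 0, 0]]' --delta_pos '[[0, 0, 0.0005], [0, 0, 0], [0, 0, 0], [0, 0, 0]]' --gripper '[0, 0, 0, 0]'

```text
time: 9.53
tool_pos: [0.437, -0.1183, 0.0701]
tcp_rot: [3.139, 0.004, 0.003]
wrist_force: [-3.1, -4.7, 8.1]
width: -0.001
grip_force: 3.8
```

```bash
python3 -c "
from workcell import read_state,ticket
s=read_state();print(s['time'],s['tool_pos'],s['wrist_force'])
assert .0675<s['tool_pos'][2]<.0725
print(ticket.finish_job())"
```

```text
9.5333 [ 0.43703726 -0.1183213   0.07011159] [-3.07824765 -4.66137317  8.10038808]
the job is handed in; nothing more can be done
None
```

I threw the gear lever into the tall stud's notch (the middle one) and let go, then pressed the dead-man handle to run and handed the job in at 9.5 s while still holding it there (pad at 70.1 mm, 8.1 N); no verdict came back.

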